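# Push the shelf rail home and snap the toggle clamp shut

## Robot

A 6-joint arm with a two-finger parallel gripper is mounted at the origin on the work surface. World frame = base frame: x ahead of the robot, y to its left, z up, the work surface at z = 0. Lengths are in m, angles in degrees, forces in N, time in s.
With the tool pointing down it reaches from about 0.375 to 0.9 m from the base axis. Payload 3.1 kg.
Tool frame: the origin (TCP) lies at the centre of the arm's flange, where the gripper is bolted on; the fingertips stand 182 mm ahead of it and the grasp point (between the pads) lies 164 mm ahead of it; x points along the fingers, z is the direction in which the jaws open and shut, and the axes are right-handed (so a half turn about x gives the same grasp; the last joint's range is limited). The gripper opens to 87 mm and grips with 3 to 60 N. Pads are 19 mm wide; open, the fingers measure 117 mm over their backs; the gripper's body (75 mm by 190 mm) begins 51 mm behind the grasp point.
Start: joints at [67.065, 30.224, 82.088, -0, 67.689, -10.227], TCP at [0.137, 0.61, 0.405] pointing down, gripper open.
Joint ranges: [-176.69, 176.69], [-43.24, 126.21], [12.49, 139.97], [-82, 262], [0, 151.66], [-163.58, 163.58]. Speed limits (degrees/s): [159.86, 159.86, 180, 180, 180, 180].

## Interface

Orientations are given as a 3x3 rotation matrix whose columns are the frame's x, y, z axes.
In Python, from rig import bot gives the robot as it stands.
- The arm moves only by the shell command python3 -m crank 'ROWS' [OPENING]. ROWS is JSON, a list of rows, each an object with "offset": the shift along the tool's x, y, z in m, a list of three; "spin": the turn about the tool's x in rad. A call has 1 to 12 rows; each row shifts and turns the commanded pose from where the row before left it, along the tool's axes as they then stand; what a row does not reach is not made up. A row lasts 1/10 s, in which the tool goes at most 50 mm and 8.59 degrees, less where a joint would pass 70% of its speed; a pose out of reach is approached as far as the arm can. A call is refused whole if a number of a shift passes 0.05 or a number of a turn 0.15, either way. A call with a gripper value outside its range is refused whole. OPENING is the finger opening in m, from 0 to 0.087, set as the call begins (- or left out, the last holds). The fingers move at their own pace and stop on an object; the grip force is fixed at half the most. Time passes only in rows, so rows that do not move let the fingers close. It gives the time, the measured TCP pose, the force and the opening at its end, in the units of the state.
- bot.read_state(): the state, without advancing time (a new reading comes with each control period).
- bot.capture(name): name is "scene" or "top" or "wrist"; returns a dict with "pixels" (420x560x3 uint8, blue, green, red), "depth" (420x560 float32, m along the optical axis (not along the pixel's ray), 0 where there is no reading), "K" (3x3 intrinsics, pixels), "k1" (the pictures are not rectified: a ray, as slopes to the right and down, at radius r is drawn at 1 + k1 r^2 times it, then the intrinsics apply), "world_to_cam" (4x4, takes a point from world to camera coordinates). Camera axes: x right, y up, looking along -z (the intrinsics and any distortion apply to the point x, -y, -z); pixel columns grow to the right and rows downward; lengths in m; the calibration is good to about 2 mm. A picture is of the moment at which its call begins.
- bot.hand_in(): hands the job in, once; it reports no verdict.
Trained networks look in a picture, given as the dict that the camera call returned (one of the last four; its "shot" number tells which), for a name from the list of things; names that differ only in an ending like _2 or _b are one class to them, and where a whole thing is asked for, a point or a joint stands for the part that bears it (a point fixed in the world has none). Each returns a list of dicts, best first, with "p" (0 to 1); they miss things now and then, are a little off and sometimes report something else, mostly with a low value. They report only what shows in the picture. A call takes as long as a camera call. They do not tell look-alikes from the thing itself.
- bot.regions_of(label, picture): "region" (420x560 bool, what is visible of it) and "extent" ([centre column, centre row, width, height] in pixels, round what is visible of it).
The state is a dict: "time_s": time; "joint_positions": joint angles; "qvel": joint speeds; "tau": joint torques, N m; "position": TCP position; "tcp_rot": TCP orientation; "force": force on the tool from outside, world axes, zero at the start; "moment": the same for the moment, N m; "opening": opening from 0.0 (shut) to 1.0 (fully open).
Only numpy, scipy, OpenCV 4.12 (cv2) and the standard library are available. Lean on these libraries where they do the work, as an engineer would, in place of code of your own. Each camera call takes 0.05 s, during which the arm holds its last target.

## Task

The short green shelf rail lies in the drilling jig, not yet up to its end stop. With the fingertips push it along the guides until its end is fully home against the stop, and only then push the clamp's lever over centre so that it snaps shut and the rubber pad holds the rail down. Only push: do not lift the rail, and leave the carton, the big nut and the spanner beside the jig where they are.

Things in the scene. Friction and masses are not known exactly. Their poses are not given: they have to be found in the camera images.
- jig: Drilling jig fixed to the bench: aluminium plate 230 mm (x) by 135 mm (y -95 to +40) by 12 mm. Origin: underside, mid-length, on the rail's centre line. x runs along the rail towards the stop, z up; the toggle clamp stands on the -y side at x = 45 mm. Guide strips 12 mm high above the plate, inner faces at y = +-22 mm, x = -50 to 85 mm. Its place and yaw vary.
- stop_face (a point): Centre of the face of the end stop that the rail must meet, at x = 95 mm of the jig, 27 mm above the bench; axes as the jig's. The stop is a dark steel block 56 mm wide, 20 mm thick and 32 mm high above the plate.
- rail: Loose length of green painted steel shelf rail, about 0.35 kg, 160 mm long (x) by 40 mm wide (y) by 30 mm high, four dark slots along its top. Origin: centre of its underside, which lies on the jig's plate 12 mm above the bench. Its x axis points to the stop. It starts 30 to 60 mm short of the stop and slides with a push of a few newtons.
- rail_nose (a point): Centre of the rail's end face that is to meet the stop.
- rail_tail (a point): Centre of the rail's other end face, the one to push, 15 mm above the rail's underside; it stands free of the guides, so that fingers can come down beyond it, and ends 65 mm to the -x side of the jig's origin when the rail is home.
- clamp_lever (a joint): The clamp's hand lever: 0 = open, leaning 0.7 rad off upright away from the rail (to the jig's -y); 0.7 = upright, the centre; 1.4 = closed, leaning 0.7 rad over towards the rail (+y). A spring drives it to whichever end is nearer; it takes about 5 N at the grip to start it, less towards the centre, and past the centre it snaps over by itself. Closing it swings the clamp arm down.
- lever_pivot (a point): The lever's hinge, 52 mm above the bench, at x = 45, y = -68 mm of the jig; the hinge axis lies along the jig's x.
- lever_tip (a point): Middle of the rounded upper end of the lever, on its axis, 92 mm from the pivot. The top 47 mm is a black grip 20 mm thick which ends 10 mm beyond this point; below it is a bare 11 mm steel rod. Open, this point lies 59 mm to the jig's -y of the pivot and 122 mm above the bench; upright it is at 144 mm.
- clamp_pad: Black rubber pad, 18 mm across, on a spring spindle at the end of the clamp arm. Origin: centre of its lower face. With the lever open it hangs about 81 mm above the bench; closed, it bears on the rail's top with about 7 N, 50 mm from the stop. The open arm rises to about 105 mm above the bench, from the pivot side over the rail.
- nut_carton: Open cardboard carton of nuts, 90 by 80 by 60 mm high with a flap leaning outwards to 95 mm on its +x side; origin under its centre. To be left alone.
- big_nut: Loose steel hexagon nut, 42 mm across corners, 18 mm high; origin under its centre. To be left alone.
- spanner: Steel spanner lying flat, 170 mm long along its x axis. To be left alone.
Not all that is in view belongs to the job. There is more than one size of the rail; the job needs the largest.

How it is judged:
By the outcome, as a careful person would: the job done as asked, in the order asked, and still so for the second after the job is handed in, with the robot touching nothing.
It also fails if it takes over 45 s, if anything falls off the work surface, if the arm or the gripper's body presses on something with over 40 N, if the wrist force passes 120 N, or if a joint passes its speed limit or range.

## Working session

There is one attempt and no reset: what is moved stays moved. The work goes in short steps, Python scripts to look and compute and a shell command to move; the robot and the scene stay as the last step left them, time stands still between calls to the robot, and variables do not carry over. Pictures are saved under pics/ and viewed, and the job is handed in when it is done.

```bash
ls; mkdir -p pics
cat > h.py <<'E'
import numpy as np, cv2
from rig import bot
def ray(p,u,v):
    K=p["K"];k=p["k1"]
    d=np.array([(u-K[0][2])/K[0][0],(v-K[1][2])/K[1][1]])
    s=d.copy()
    for _ in range(20): s=d/(1+k*(s@s))
    return s
def at(p,u,v,z=None):
    s=ray(p,u,v);W=np.linalg.inv(np.array(p["world_to_cam"]))
    dc=np.array([s[0],-s[1],-1.]);o=W[:3,3];d=W[:3,:3]@dc
    if z is None: t=float(p["depth"][int(round(v)),int(round(u))])
    else: t=(z-o[2])/d[2]
    return o+t*d
def proj(p,P):
    c=np.array(p["world_to_cam"])@np.r_[P,1];s=np.array([c[0],-c[1]])/-c[2]
    s=s*(1+p["k1"]*(s@s));K=p["K"];return np.array([K[0][0]*s[0]+K[0][2],K[1][1]*s[1]+K[1][2]])
def cloud(p):
    h,w=p["depth"].shape
    K=np.array(p["K"],float)
    v,u=np.mgrid[:h,:w];dx=(u-K[0,2])/K[0,0];dy=(v-K[1,2])/K[1,1];sx,sy=dx.copy(),dy.copy()
    for _ in range(20):
        f=1+p["k1"]*(sx**2+sy**2);sx=dx/f;sy=dy/f
    D=p["depth"];W=np.linalg.inv(np.array(p["world_to_cam"]))
    C=np.stack([sx*D,-sy*D,-D],-1)
    return C@W[:3,:3].T+W[:3,3]
E
python3 - <<'E'
from h import *
import pickle
for n in ["scene","top"]:
    p=bot.capture(n); cv2.imwrite(f"pics/{n}0.png",p["pixels"]); pickle.dump(p,open(n+"0.pkl","wb"))
    for l in ["jig","rail","clamp_lever","clamp_pad","nut_carton","big_nut","spanner"]:
        for r in bot.regions_of(l,p): print(n,l,round(r["p"],2),np.round(r["extent"]))
s=bot.read_state();print(s)
E
```

```text
pics
scene jig 0.97 [272. 225. 100.  60.]
scene jig 0.49 [284. 230.   9.   8.]
scene rail 0.91 [298. 305.  22.  54.]
scene rail 0.79 [267. 206.  62.  27.]
scene rail 0.56 [182. 187.  47.  15.]
scene rail 0.52 [274. 181.  59.  27.]
scene clamp_lever 0.2 [268. 202.  59.  29.]
scene clamp_pad 0.72 [349. 220.  15.  19.]
scene nut_carton 0.91 [225. 259.  55.  48.]
scene nut_carton 0.26 [269. 207.  65.  32.]
scene big_nut 0.51 [349. 221.  12.  19.]
scene spanner 0.75 [274. 180.  59.  28.]
top jig 0.71 [277. 230. 127. 126.]
top rail 0.92 [263. 129.  16.  58.]
top rail 0.75 [400. 304.  68.  18.]
top rail 0.74 [286. 258.  86.  46.]
top clamp_lever 0.65 [274. 191.  18.  48.]
top clamp_pad 0.53 [253. 240.   5.   5.]
top nut_carton 0.35 [276. 190.  20.  47.]
top nut_carton 0.26 [272. 307.  83.  57.]
top big_nut 0.68 [184. 228.  22.  20.]
top spanner 0.88 [272. 308.  81.  51.]
{'time_s': 0.8, 'joint_positions': array([ 6.70655432e+01,  3.02223242e+01,  8.20868005e+01,  1.74185649e-03,
        6.76890582e+01, -1.02271127e+01]), 'qvel': array([-0.03776777,  0.0600691 ,  0.09957934, -0.14117997,  0.01786086,
       -0.05848162]), 'tau': array([ 4.90332768e-04, -4.39949298e+01, -1.76981181e+01,  6.34390628e-02,
        5.01213607e-02, -1.14551790e-05]), 'position': array([0.13744097, 0.60968281, 0.40476608]), 'tcp_rot': array([[-1.35433953e-05, -9.75503817e-01,  2.19982504e-01],
       [ 4.01675665e-05,  2.19982503e-01,  9.75503817e-01],
       [-9.99999999e-01,  2.20477957e-05,  3.62043044e-05]]), 'force': array([-0.30253504, -0.05263123,  0.91267988]), 'moment': array([ 0.00085509,  0.00262627, -0.00486533]), 'opening': 0.9981722252501345}
```

View pics/scene0.png

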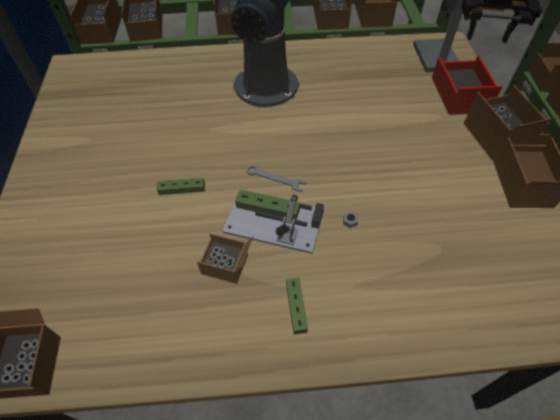

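View pics/top0.png

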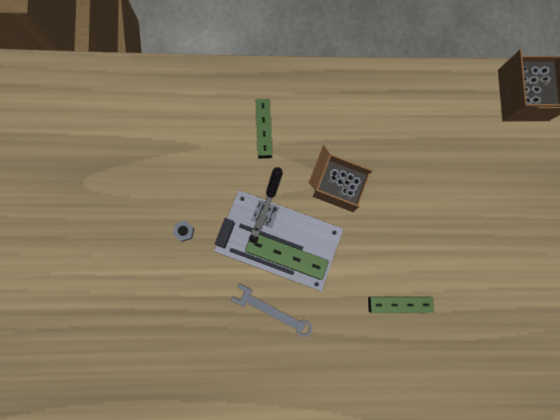

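Run:
```python
import pickle,cv2
p=pickle.load(open("top0.pkl","rb"));cv2.imwrite("pics/top0c.png",cv2.resize(p["pixels"][90:340,170:450],None,fx=2.8,fy=2.4,interpolation=3))
p=pickle.load(open("scene0.pkl","rb"));cv2.imwrite("pics/scene0c.png",cv2.resize(p["pixels"][150:350,150:400],None,fx=3,fy=3,interpolation=3))
```

```text
(no output)
```

View pics/top0c.png

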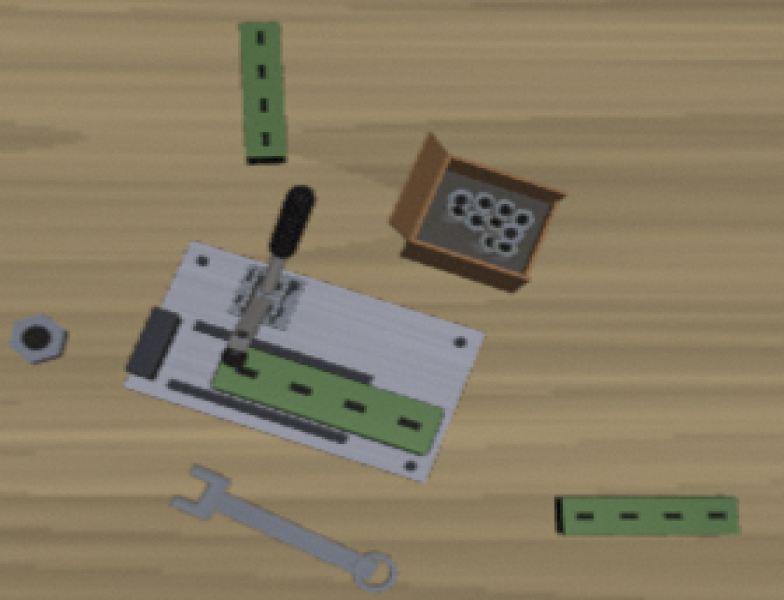

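View pics/scene0c.png

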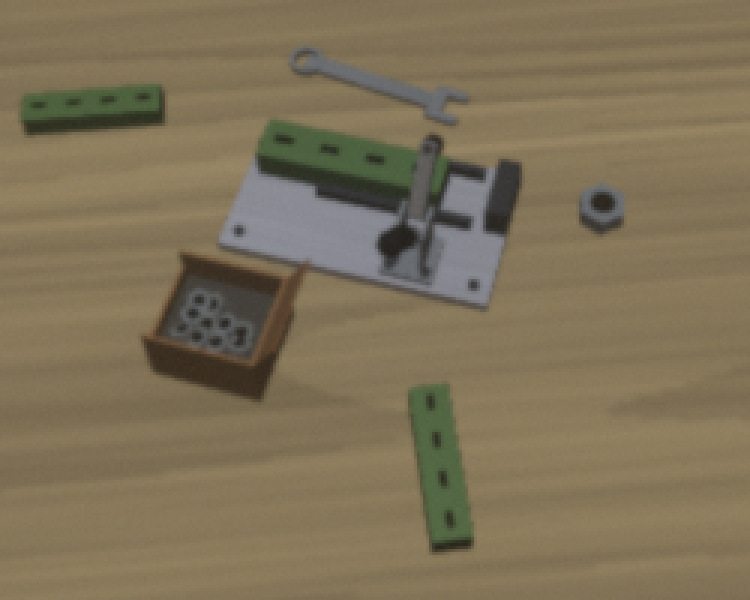

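The candidates in the top image are the rails at (264,129), (400,304) and (286,258). The one at (286,258) fits, because it lies between the guides and is the longest and widest. The crops confirm this. The lever grip is at about (274,182), leaning away from the rail.

View pics/chk.png

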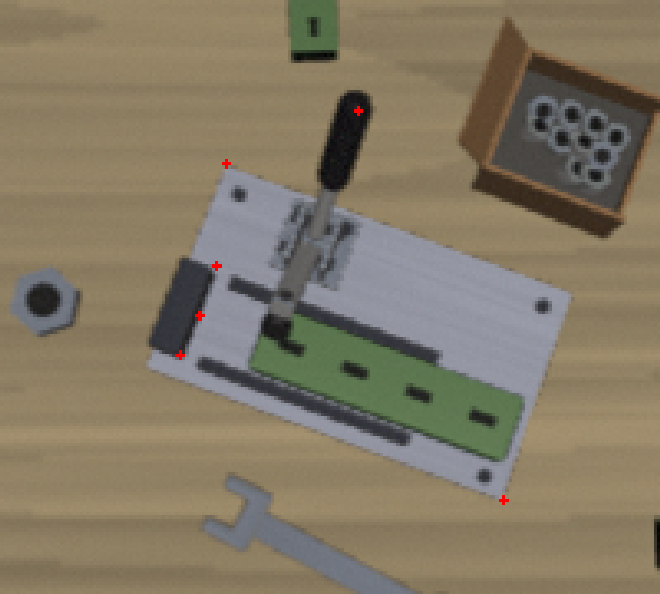

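Run:
```python
from h import *
import pickle
d=np.load("jig.npz");R,t=d["R"],d["t"]
for n in ["top","scene"]:
    p=pickle.load(open(n+"0.pkl","rb"));X=cloud(p);xy=(X[...,:2]-t)@R
    hsv=cv2.cvtColor(p["pixels"],cv2.COLOR_BGR2HSV)
    g=(hsv[...,0]>38)&(hsv[...,0]<80)&(hsv[...,1]>70)
    m=g&(abs(xy[...,1])<.04)&(abs(xy[...,0])<.16)&(X[...,2]>(.034))
    P=np.array([at(p,u,v,.042)[:2] for v,u in zip(*np.nonzero(m))])
    q=((P-t)@R).astype(np.float32)
    print(n,len(q),[np.round(a,4) for a in cv2.minAreaRect(q*1000)])
    # line fit both sides using columns: centre per x bin
    c=[(b,(q[(abs(q[:,0]-b)<.006),1].min()+q[(abs(q[:,0]-b)<.006),1].max())/2) for b in np.arange(-.09,.03,.012)]
    print(np.polyfit(*np.array(c).T,1), np.percentile(q[:,0],[.5,99.5]))
    # tall stuff away from rail
    br=(hsv[...,0]<18)&(hsv[...,1]>60)
    for lo,hi in [(.04,.11)]:
        mm=(X[...,2]>lo)&(X[...,2]<hi)&(xy[...,0]<.0)&(xy[...,1]<-.05)&(xy[...,0]>-.25)&(xy[...,1]>-.3)
        print("carton jig extents",np.percentile(xy[mm],[1,50,99],axis=0).round(3),X[mm][:,2].max(), mm.sum())
    mm=(X[...,2]>.075)&(X[...,2]<.14)&(xy[...,0]<.03)&(xy[...,0]>-.25)&(xy[...,1]>-.3)&(xy[...,1]<.2)
    print("over .075:",mm.sum(), xy[mm].min(0) if mm.any() else "",xy[mm].max(0) if mm.any() else "")
    bx=(X[...,2]>.05)&(abs(xy[...,0]-.045)<.03)&(xy[...,1]<-.1)&(xy[...,1]>-.16)
    print("grip x",np.percentile(xy[bx],[2,50,98],axis=0).round(4))
```

```text
top 1450 [array([-23.5114,   0.2809]), array([ 39.577 , 157.2355]), np.float64(89.8253)]
[-0.00641315  0.00034902] [-0.10113938  0.05385571]
carton jig extents [[-0.123 -0.217]
 [-0.041 -0.179]
 [-0.014 -0.136]] 0.0971536387325651 974
over .075: 248 [-0.02597101 -0.21746409] [-0.01316175 -0.13768102]
grip x [[ 0.0361 -0.134 ]
 [ 0.0454 -0.116 ]
 [ 0.0552 -0.1009]]
scene 715 [array([-22.5046,  -5.1178]), array([158.15  ,  43.1574]), np.float64(0.1901)]
[ 0.0075975  -0.00449486] [-0.10071537  0.05569831]
carton jig extents [[-0.123 -0.219]
 [-0.058 -0.182]
 [-0.014 -0.138]] 0.09509785170880225 615
over .075: 103 [-0.02555083 -0.21941624] [-0.01307447 -0.13819453]
grip x [[ 0.0393 -0.1374]
 [ 0.0492 -0.1284]
 [ 0.0558 -0.1008]]
```

```bash
python3 -m crank '[{"offset":[0,0,0.0],"spin":0.143},{"offset":[0,0,0],"spin":0.143},{"offset":[0,0,0],"spin":0.143},{"offset":[0,0,0],"spin":0.143},{"offset":[0,0,0],"spin":0.143},{"offset":[0,0,0],"spin":0.143},{"offset":[0,0,0],"spin":0.143},{"offset":[0,0,0],"spin":0.143},{"offset":[0,0,0],"spin":0.143},{"offset":[0,0,0],"spin":0.143},{"offset":[0,0,0],"spin":0.143},{"offset":[0,0,0],"spin":0.134}]' 0
```

```text
time_s: 2.0
position: [0.1375, 0.6097, 0.4048]
tcp_rot: [[-0.0, 0.356, 0.935], [-0.0, 0.935, -0.356], [-1.0, -0.0, -0.0]]
force: [-0.1, 0.5, 0.4]
opening: 0.031
```

The tool axes now match the jig: x points down, y is jig +x and z is jig −y. Next I travel high to the tail.

```bash
python3 -m crank '[{"offset":[0,-0.025,0.04],"spin":0},{"offset":[0,-0.025,0.04],"spin":0},{"offset":[0,-0.025,0.04],"spin":0},{"offset":[0,-0.025,0.04],"spin":0},{"offset":[0,-0.025,0.04],"spin":0},{"offset":[0,-0.025,0.04],"spin":0},{"offset":[0,-0.025,0.04],"spin":0},{"offset":[0,-0.025,0.04],"spin":0},{"offset":[0,-0.036,0.033],"spin":0},{"offset":[0,-0.036,0.033],"spin":0},{"offset":[0,-0.036,0.033],"spin":0},{"offset":[0,-0.036,0.033],"spin":0}]'
python3 -m crank '[{"offset":[0,-0.038,0.02],"spin":0},{"offset":[0,-0.038,0.02],"spin":0},{"offset":[0,-0.038,0.02],"spin":0},{"offset":[0,-0.038,0.02],"spin":0},{"offset":[0,-0.038,0.02],"spin":0},{"offset":[0,-0.038,0.02],"spin":0},{"offset":[0,0,0],"spin":0.0},{"offset":[0,0,0],"spin":0}]'
cat >> h.py <<'E'
def tipj():
    d=np.load("jig.npz");s=bot.read_state();P=np.array(s["position"]);T=np.array(s["tcp_rot"])
    tip=P+.182*T[:,0];q=d["R"].T@(tip[:2]-d["t"])
    print("t",s["time_s"],"tip jig mm",(q*1000).round(1),"z",round(tip[2]*1000,1),"F",(T.T@np.array(s["force"])).round(1),"yaw",np.degrees(np.arctan2(T[1,1],T[0,1])).round(2))
E
python3 -c "
from h import *
tipj()
p=bot.capture('top');cv2.imwrite('pics/t1.png',p['pixels'][90:340,170:450])
p=bot.capture('scene');cv2.imwrite('pics/s1.png',cv2.resize(p['pixels'][100:300,150:400],None,fx=3,fy=3))
"
```

```text
time_s: 3.2
position: [0.4408, 0.1272, 0.4051]
tcp_rot: [[0.001, 0.35, 0.937], [0.0, 0.937, -0.35], [-1.0, 0.0, 0.001]]
force: [1.0, -0.7, -0.5]
opening: 0.01
time_s: 4.0
position: [0.4727, -0.1274, 0.4047]
tcp_rot: [[-0.0, 0.353, 0.936], [0.001, 0.936, -0.353], [-1.0, 0.0, -0.0]]
force: [-0.2, -0.9, 0.8]
opening: 0.008
t 4.0 tip jig mm [-127.6   -4. ] z 222.7 F [-0.8 -0.9  0.1] yaw 69.34
```

View pics/s1.png

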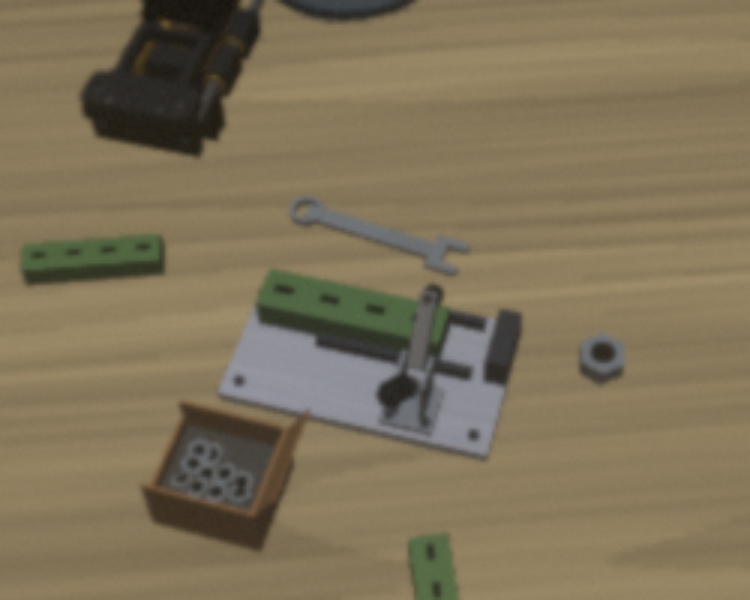

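```bash
python3 -c "
from h import *
p=bot.capture('scene');print(proj(p,[.4727,-.1274,.223]))
p=bot.capture('wrist');cv2.imwrite('pics/w1.png',p['pixels'])
"
python3 -m crank '[{"offset":[0.045,-0.001,-0.001],"spin":0},{"offset":[0.045,-0.001,-0.001],"spin":0},{"offset":[0.04,-0.001,-0.001],"spin":0},{"offset":[0.025,0,0],"spin":0},{"offset":[0.02,0,0],"spin":0},{"offset":[0,0,0],"spin":0}]'
python3 -c "
from h import *
tipj()
p=bot.capture('scene');print(proj(p,[.4727,-.1274,.05]));cv2.imwrite('pics/s2.png',cv2.resize(p['pixels'][100:300,150:400],None,fx=3,fy=3))
"
```

```text
[218.47836712 142.9988494 ]
time_s: 4.8
position: [0.4682, -0.1267, 0.2277]
tcp_rot: [[-0.005, 0.349, 0.937], [0.003, 0.937, -0.349], [-1.0, 0.001, -0.006]]
force: [0.2, 0.1, 0.1]
opening: 0.009
t 4.8 tip jig mm [-128.5    1.4] z 45.7 F [-0.1  0.1  0.2] yaw 69.6
[227.29243828 191.48523495]
```

View pics/s2.png

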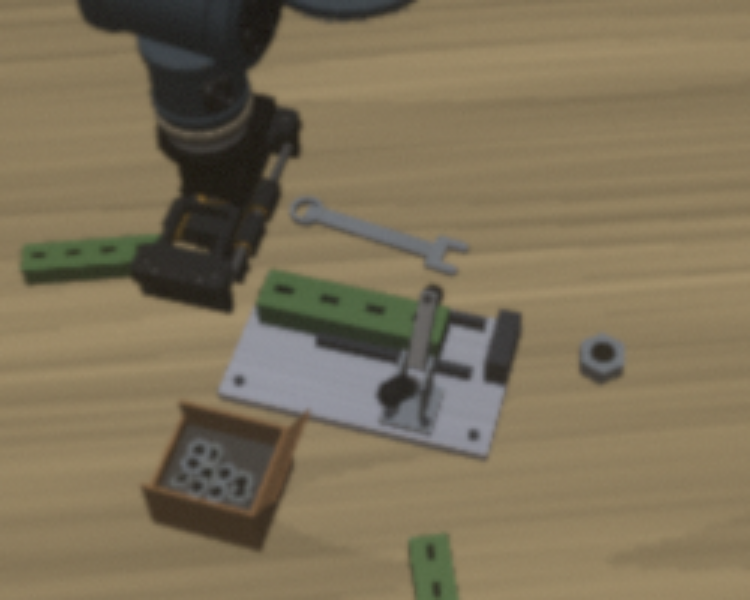

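View pics/w1.png

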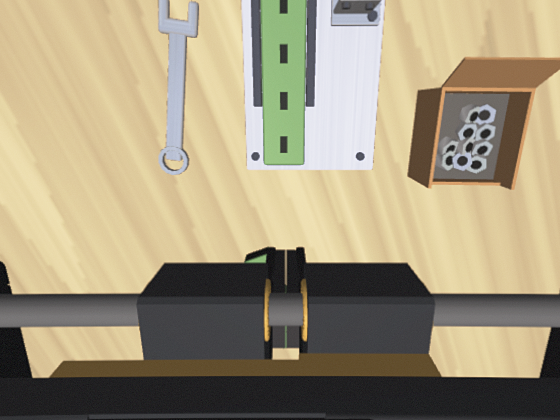

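```bash
python3 -c "
from h import *
import pickle
d=np.load('jig.npz');p=pickle.load(open('top0.pkl','rb'))
for q in [(369,297),(369,313),(434,297),(434,313)]: print(d['R'].T@(at(p,*q,z=.02)[:2]-d['t']))
"
python3 -m crank '[{"offset":[0.012,0,0],"spin":0},{"offset":[0.008,0,0],"spin":0},{"offset":[0,0.006,0],"spin":0},{"offset":[0,0.005,0],"spin":0},{"offset":[0,0.004,0],"spin":0},{"offset":[0,0.004,0],"spin":0},{"offset":[0,0.004,0],"spin":0},{"offset":[0,0.004,0],"spin":0}]'
python3 -c "
from h import *
tipj()"
```

```text
[-0.2041687   0.01839425]
[-0.21359046  0.04749153]
[-0.32457132 -0.02654678]
[-0.33317625  0.00292105]
time_s: 5.65
position: [0.4786, -0.1029, 0.2101]
tcp_rot: [[0.001, 0.35, 0.937], [-0.001, 0.937, -0.35], [-1.0, -0.001, 0.001]]
force: [-0.3, -3.1, 3.2]
opening: 0.008
t 5.65 tip jig mm [-102.8   -1.3] z 28.1 F [-3.2 -3.   0.9] yaw 69.51
```

```bash
python3 -m crank '[{"offset":[0,0.004,0],"spin":0},{"offset":[0,0.004,0],"spin":0},{"offset":[0,0.004,0],"spin":0},{"offset":[0,0.004,0],"spin":0},{"offset":[0,0.003,0],"spin":0},{"offset":[0,0.002,0],"spin":0}]'
python3 -c "
from h import *
tipj()"
```

```text
time_s: 6.25
position: [0.4858, -0.083, 0.2098]
tcp_rot: [[-0.0, 0.35, 0.937], [-0.0, 0.937, -0.35], [-1.0, -0.0, -0.0]]
force: [-1.5, -3.4, 2.5]
opening: 0.007
t 6.25 tip jig mm [-81.5  -0.8] z 27.8 F [-2.5 -3.8 -0.2] yaw 69.5
```

```bash
python3 -m crank '[{"offset":[0,0.002,0],"spin":0},{"offset":[0,0.002,0],"spin":0},{"offset":[0,0.001,0],"spin":0},{"offset":[0,0.001,0],"spin":0}]'
python3 -c "
from h import *
tipj()"
python3 -m crank '[{"offset":[0,0.001,0],"spin":0},{"offset":[0,0.001,0],"spin":0}]'
python3 -c "
from h import *
tipj()"
```

```text
time_s: 6.65
position: [0.4878, -0.0776, 0.2098]
tcp_rot: [[-0.0, 0.35, 0.937], [-0.0, 0.937, -0.35], [-1.0, -0.0, -0.0]]
force: [-0.5, -3.7, 1.9]
opening: 0.004
t 6.65 tip jig mm [-75.8  -0.8] z 27.8 F [-1.9 -3.6  0.8] yaw 69.49
time_s: 6.85
position: [0.4883, -0.0764, 0.2098]
tcp_rot: [[-0.001, 0.349, 0.937], [-0.002, 0.937, -0.349], [-1.0, -0.002, -0.0]]
force: [-4.7, -10.9, 3.1]
opening: 0.001
t 6.85 tip jig mm [-74.8  -0.8] z 27.8 F [ -3.  -11.8  -0.6] yaw 69.59
```

```bash
python3 -m crank '[{"offset":[0,0.001,0],"spin":0},{"offset":[0,0,0],"spin":0}]'
python3 -c "
from h import *
tipj()
p=bot.capture('top');cv2.imwrite('pics/t3.png',cv2.resize(p['pixels'][170:310,190:370],None,fx=4,fy=4,interpolation=3))
"
```

```text
time_s: 7.05
position: [0.4885, -0.0762, 0.2098]
tcp_rot: [[-0.001, 0.348, 0.937], [-0.002, 0.937, -0.348], [-1.0, -0.003, -0.001]]
force: [-4.8, -10.8, 3.4]
opening: 0.004
t 7.05 tip jig mm [-74.7  -0.8] z 27.8 F [ -3.4 -11.8  -0.7] yaw 69.61
```

View pics/t3.png

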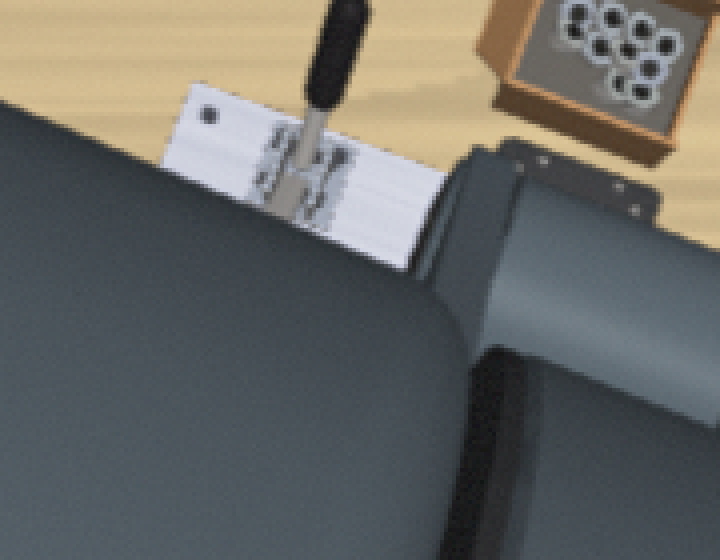

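It is seated: the force rose to 12 N with no further motion, at −74.7 mm (−74.5 expected). I'll back off, lift and check.

```bash
python3 -m crank '[{"offset":[0,-0.006,0],"spin":0},{"offset":[0,-0.012,0],"spin":0},{"offset":[-0.03,0,0],"spin":0},{"offset":[-0.045,0,0],"spin":0},{"offset":[-0.045,0,0],"spin":0},{"offset":[-0.045,0,0],"spin":0},{"offset":[-0.02,0.0,0.045],"spin":0},{"offset":[0,0,0.048],"spin":0},{"offset":[0,0,0.048],"spin":0},{"offset":[0,0,0.04],"spin":0},{"offset":[0,0,0],"spin":0}]'
python3 -c "
from h import *
tipj()
for n in ['top','scene']:
  p=bot.capture(n);c=p['pixels'][170:310,190:370] if n=='top' else p['pixels'][170:280,210:360]
  cv2.imwrite('pics/'+n+'4.png',cv2.resize(c,None,fx=4,fy=4,interpolation=3))
"
```

```text
time_s: 8.2
position: [0.6556, -0.1574, 0.3938]
tcp_rot: [[0.005, 0.351, 0.936], [-0.001, 0.936, -0.351], [-1.0, 0.001, 0.005]]
force: [-0.6, -0.4, -1.2]
opening: 0.004
t 8.2 tip jig mm [ -91.5 -186.8] z 211.8 F [ 1.2 -0.6 -0.4] yaw 69.44
```

View pics/top4.png

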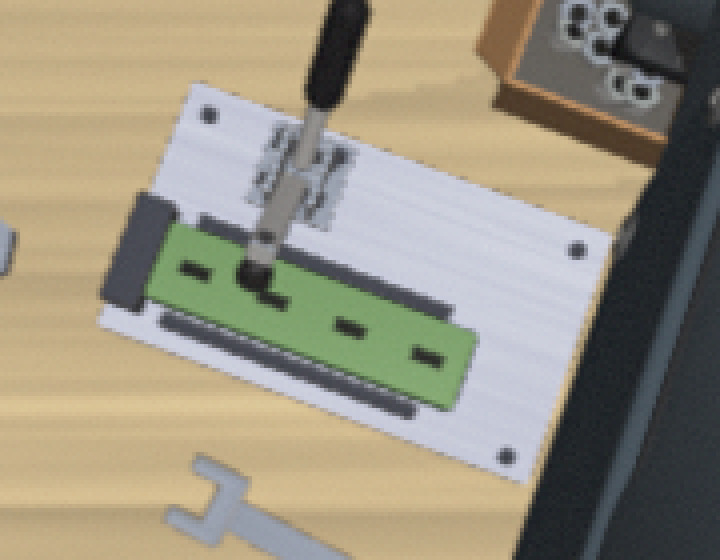

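View pics/scene4.png

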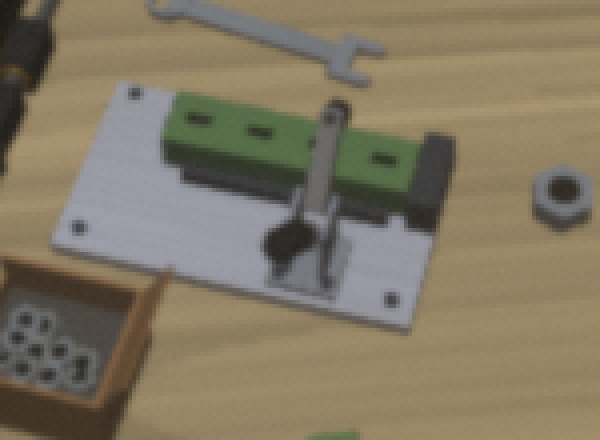

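Both views show the rail tight against the stop: top crop at about (160,260), scene crop at (418,185). Now to the far side of the lever.

```bash
python3 -m crank '[{"offset":[0,0.045,0],"spin":0},{"offset":[0,0.045,0],"spin":0},{"offset":[0,0.035,0],"spin":0},{"offset":[0,0.012,0],"spin":0},{"offset":[0.03,0,0],"spin":0},{"offset":[0.04,0,0],"spin":0},{"offset":[0.03,0,0],"spin":0},{"offset":[0.004,0,0],"spin":0},{"offset":[0,0,0],"spin":0}]'
python3 -c "
from h import *
tipj()
"
```

```text
time_s: 9.2
position: [0.6992, -0.0273, 0.2901]
tcp_rot: [[-0.003, 0.351, 0.936], [0.0, 0.936, -0.351], [-1.0, -0.001, -0.003]]
force: [-0.2, 0.3, 0.6]
opening: 0.005
t 9.2 tip jig mm [  45.4 -180.6] z 108.1 F [-0.6  0.2 -0.3] yaw 69.45
```

```bash
python3 -m crank '[{"offset":[0,0,-0.012],"spin":0},{"offset":[0,0,-0.01],"spin":0},{"offset":[0,0,-0.008],"spin":0},{"offset":[0,0,-0.008],"spin":0},{"offset":[0,0,-0.008],"spin":0}]'
python3 -c "
from h import *
tipj()
p=bot.capture('scene');cv2.imwrite('pics/s5.png',cv2.resize(p['pixels'][130:280,210:360],None,fx=4,fy=4,interpolation=3))
"
```

```text
time_s: 9.7
position: [0.6607, -0.0122, 0.2946]
tcp_rot: [[0.019, 0.35, 0.937], [-0.006, 0.937, -0.35], [-1.0, 0.001, 0.02]]
force: [11.9, -4.9, 7.4]
opening: 0.002
t 9.7 tip jig mm [  46.4 -143.4] z 112.7 F [-7.1 -0.4 13. ] yaw 69.51
```

View pics/s5.png

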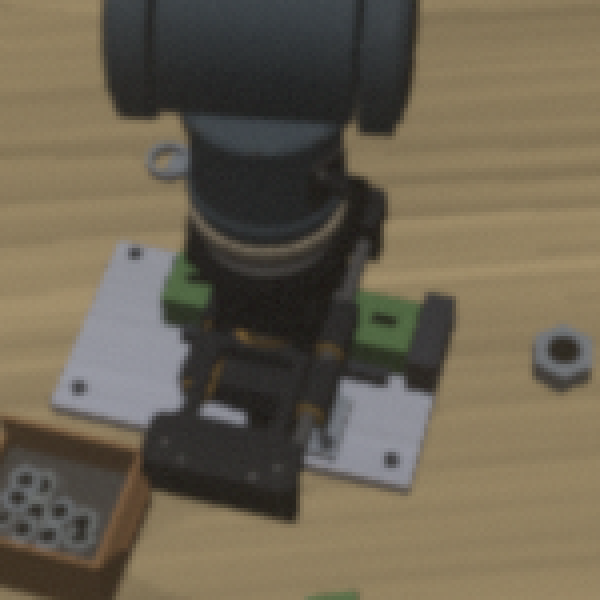

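Contact is made at 13 N along the push, somewhat above the 5 N start force because of friction, and nothing else is near. Continuing.

```bash
python3 -m crank '[{"offset":[0,0,-0.006],"spin":0},{"offset":[0,0,-0.006],"spin":0},{"offset":[0,0,-0.006],"spin":0}]'
python3 -c "
from h import *
tipj()"
```

```text
time_s: 10.05
position: [0.6474, -0.0071, 0.2982]
tcp_rot: [[0.032, 0.351, 0.936], [-0.008, 0.936, -0.351], [-0.999, 0.004, 0.032]]
force: [9.3, -3.2, 7.0]
opening: 0.003
t 10.05 tip jig mm [  47.  -131.3] z 116.3 F [-6.7  0.3 10. ] yaw 69.46
```

```bash
python3 -m crank '[{"offset":[0,0,-0.006],"spin":0},{"offset":[0,0,-0.006],"spin":0},{"offset":[0,0,-0.006],"spin":0},{"offset":[0,0,0],"spin":0}]'
python3 -c "
from h import *
tipj()
print(bot.read_state()['joint_positions'])"
```

```text
time_s: 10.45
position: [0.6219, 0.0024, 0.2908]
tcp_rot: [[-0.003, 0.35, 0.937], [0.001, 0.937, -0.35], [-1.0, -0.0, -0.003]]
force: [-0.4, -0.2, -0.3]
opening: 0.005
t 10.45 tip jig mm [ 46.2 -97.8] z 108.8 F [ 0.3 -0.3 -0.3] yaw 69.51
[-1.00576453e+01  3.81046473e+01  8.79691570e+01  5.95489923e-03
  5.40828804e+01  1.04307766e+01]
```

The force dropped to zero, so it may have snapped over. I'll retract, raise and look.

```bash
python3 -m crank '[{"offset":[0,0,0.02],"spin":0},{"offset":[-0.01,0,0.04],"spin":0},{"offset":[-0.045,0,0],"spin":0},{"offset":[-0.045,0,0],"spin":0},{"offset":[-0.02,-0.04,0],"spin":0},{"offset":[0,-0.048,0],"spin":0},{"offset":[0,-0.048,0],"spin":0},{"offset":[0,-0.048,0],"spin":0},{"offset":[0,0,0],"spin":0}]'
python3 -c "
from h import *
tipj()
for n in ['top','scene']:
  p=bot.capture(n);c=p['pixels'][160:310,170:370] if n=='top' else p['pixels'][150:280,180:380]
  X=cloud(p);d=np.load('jig.npz');xy=(X[...,:2]-d['t'])@d['R']
  hsv=cv2.cvtColor(p['pixels'],cv2.COLOR_BGR2HSV);g=(hsv[...,0]>38)&(hsv[...,0]<80)&(hsv[...,1]>70)
  m=g&(abs(xy[...,1])<.04)&(abs(xy[...,0])<.16)&(X[...,2]>.034)&(X[...,2]<.05)
  P=np.array([at(p,u,v,.042)[:2] for v,u in zip(*np.nonzero(m))]);print(n,((P-d['t'])@d['R']).min(0),((P-d['t'])@d['R']).max(0))
  cv2.imwrite('pics/'+n+'6.png',cv2.resize(c,None,fx=4,fy=4,interpolation=3))
"
```

```text
time_s: 11.35
position: [0.6126, -0.1965, 0.4094]
tcp_rot: [[-0.004, 0.356, 0.934], [-0.001, 0.934, -0.356], [-1.0, -0.002, -0.004]]
force: [-0.6, 0.1, -0.1]
opening: 0.004
t 11.35 tip jig mm [-143.7 -158.6] z 227.4 F [ 0.1 -0.1 -0.6] yaw 69.12
top [-0.0621483  -0.01952145] [0.09627469 0.02042042]
scene [-0.06136155 -0.02743966] [0.09468539 0.01651219]
```

View pics/top6.png

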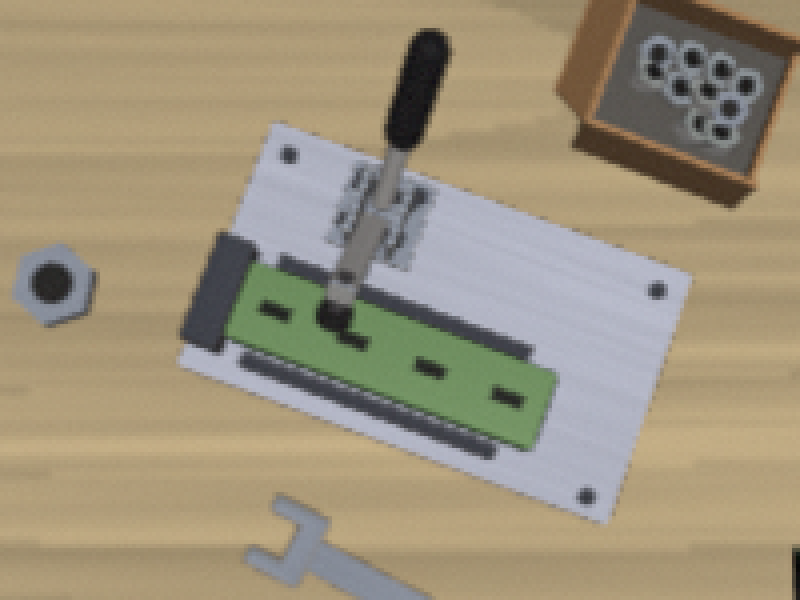

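View pics/scene6.png

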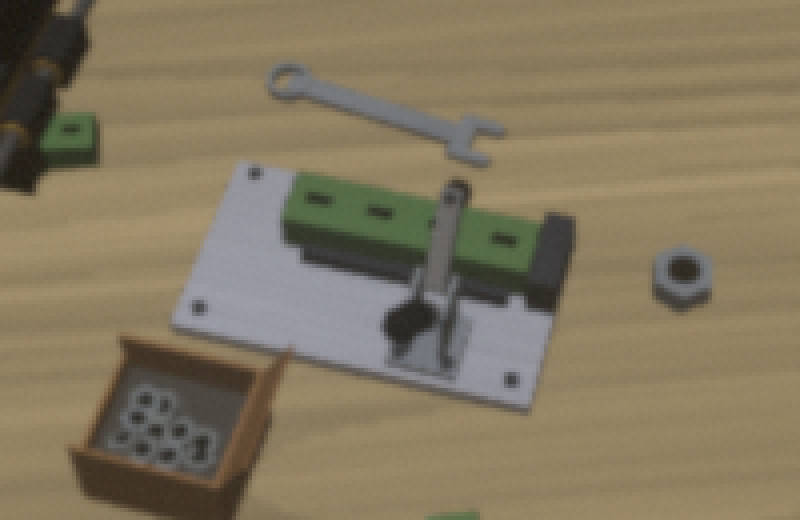

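The lever is still open (top crop grip at (420,90)), and the rail is still home (nose at 95–96 mm). I stopped with the finger face at −83 mm, which puts the lever about 0.05 rad short of centre, where its force fades to zero. So zero force did not mean it had snapped. I'll repeat and push about 20 mm further.

```bash
python3 -m crank '[{"offset":[0,0.048,0.01],"spin":0},{"offset":[0,0.048,0.01],"spin":0},{"offset":[0,0.048,0],"spin":0},{"offset":[0,0.036,0],"spin":0},{"offset":[0,0.009,0],"spin":0},{"offset":[0.03,0,0],"spin":0},{"offset":[0.04,0,0],"spin":0},{"offset":[0.03,0,0],"spin":0},{"offset":[0.014,0,0],"spin":0},{"offset":[0,0,0],"spin":0}]'
python3 -c "
from h import *
tipj()
"
```

```text
time_s: 12.45
position: [0.6989, -0.0207, 0.2938]
tcp_rot: [[-0.006, 0.35, 0.937], [0.001, 0.937, -0.35], [-1.0, -0.001, -0.006]]
force: [0.3, -0.5, -0.0]
opening: 0.004
t 12.45 tip jig mm [  51.4 -177.4] z 111.8 F [ 0.  -0.4  0.4] yaw 69.53
```

```bash
python3 -m crank '[{"offset":[0,-0.005,-0.008],"spin":0},{"offset":[0,0,-0.01],"spin":0},{"offset":[0,0,-0.008],"spin":0},{"offset":[0,0,-0.008],"spin":0},{"offset":[0,0,-0.008],"spin":0},{"offset":[0,0,-0.008],"spin":0},{"offset":[0,0,-0.008],"spin":0},{"offset":[0,0,-0.008],"spin":0},{"offset":[0,0,-0.007],"spin":0},{"offset":[0,0,0],"spin":0}]'
python3 -c "
from h import *
tipj()"
python3 -m crank '[{"offset":[0,0,-0.007],"spin":0},{"offset":[0,0,-0.007],"spin":0},{"offset":[0,0,0],"spin":0}]'
python3 -c "
from h import *
tipj()
p=bot.capture('scene');cv2.imwrite('pics/s7.png',cv2.resize(p['pixels'][130:280,210:360],None,fx=4,fy=4,interpolation=3))
p=bot.capture('wrist');cv2.imwrite('pics/w7.png',p['pixels'])
"
```

```text
time_s: 13.45
position: [0.6304, -0.0006, 0.2993]
tcp_rot: [[0.006, 0.35, 0.937], [-0.001, 0.937, -0.35], [-1.0, 0.001, 0.006]]
force: [1.9, -0.2, 2.2]
opening: 0.005
t 13.45 tip jig mm [  46.5 -108.5] z 117.3 F [-2.2  0.5  1.9] yaw 69.49
time_s: 13.75
position: [0.6145, 0.0052, 0.2957]
tcp_rot: [[-0.006, 0.35, 0.937], [0.001, 0.937, -0.35], [-1.0, -0.001, -0.006]]
force: [0.2, 0.5, -0.2]
opening: 0.004
t 13.75 tip jig mm [ 46.1 -89.3] z 113.7 F [ 0.2  0.6 -0. ] yaw 69.52
```

View pics/w7.png

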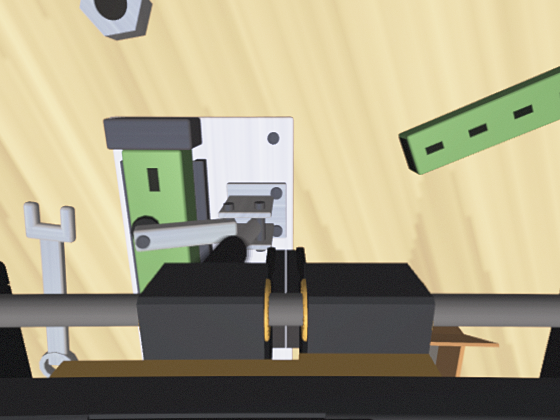

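View pics/s7.png

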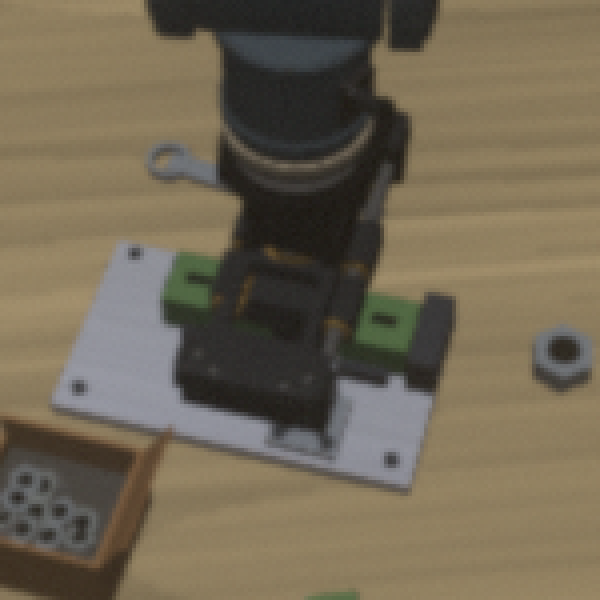

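In the wrist image the grip (235,248) is now on the rail side of the fingers and the arm reaches the rail at (148,228), so it looks closed. I'll retract and check.

```bash
python3 -m crank '[{"offset":[0,0,0.02],"spin":0},{"offset":[-0.01,0,0.04],"spin":0},{"offset":[-0.045,0,0],"spin":0},{"offset":[-0.045,0,0],"spin":0},{"offset":[-0.02,-0.04,0],"spin":0},{"offset":[0,-0.048,0],"spin":0},{"offset":[0,-0.048,0],"spin":0},{"offset":[0,-0.048,0],"spin":0},{"offset":[0,0,0],"spin":0}]'
python3 -c "
from h import *
tipj()
for n in ['top','scene']:
  p=bot.capture(n);c=p['pixels'][160:310,170:370] if n=='top' else p['pixels'][150:280,180:380]
  X=cloud(p);d=np.load('jig.npz');xy=(X[...,:2]-d['t'])@d['R']
  hsv=cv2.cvtColor(p['pixels'],cv2.COLOR_BGR2HSV);g=(hsv[...,0]>38)&(hsv[...,0]<80)&(hsv[...,1]>70)
  m=g&(abs(xy[...,1])<.04)&(abs(xy[...,0])<.16)&(X[...,2]>.034)&(X[...,2]<.05)
  P=np.array([at(p,u,v,.042)[:2] for v,u in zip(*np.nonzero(m))]);print(n,((P-d['t'])@d['R']).min(0),((P-d['t'])@d['R']).max(0))
  mm=(X[...,2]>.075)&(X[...,2]<.16)&(abs(xy[...,0]-.045)<.03)&(abs(xy[...,1]+.07)<.1)
  i=np.argmax(np.where(mm,X[...,2],0));print('highest',xy.reshape(-1,2)[i],X.reshape(-1,3)[i][2])
  cv2.imwrite('pics/'+n+'8.png',cv2.resize(c,None,fx=4,fy=4,interpolation=3))
"
```

```text
time_s: 14.75
position: [0.6066, -0.1945, 0.4161]
tcp_rot: [[-0.002, 0.357, 0.934], [-0.002, 0.934, -0.357], [-1.0, -0.003, -0.002]]
force: [0.3, 0.1, 0.4]
opening: 0.005
t 14.75 tip jig mm [-143.9 -152.7] z 234.1 F [-0.4  0.2  0.2] yaw 69.11
top [-0.06203069 -0.01929589] [0.09627469 0.02040561]
highest [ 0.04442878 -0.00664508] 0.13470664457200276
scene [-0.0608335  -0.02709066] [0.09468539 0.01651219]
highest [ 0.04707171 -0.01011008] 0.13257202784143862
```

View pics/top8.png

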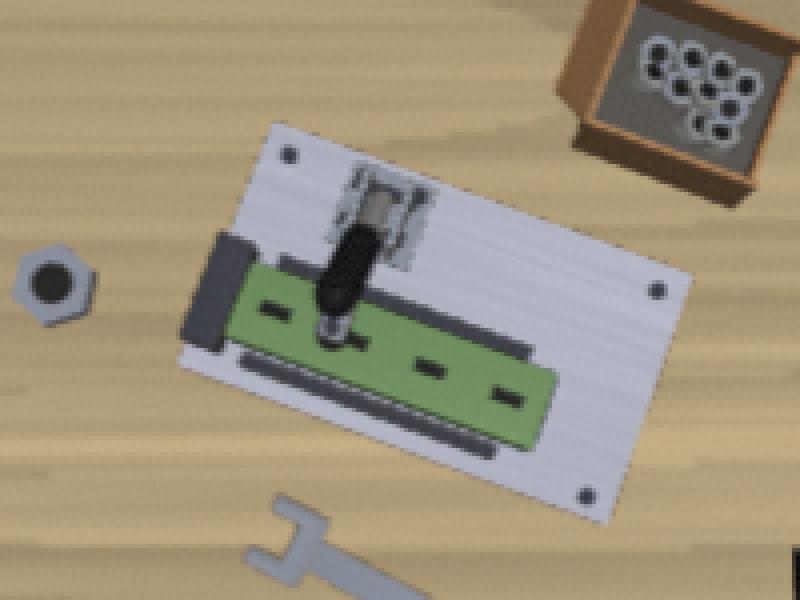

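View pics/scene8.png

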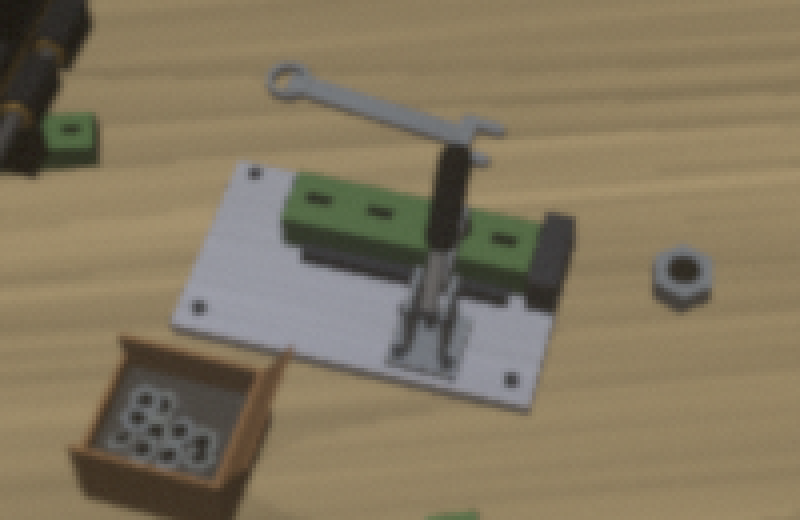

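The lever is fully over: its tip is at jig y ≈ −8 mm (−9 expected when closed). The pad is on the rail at about (335,325) in the top crop, and the rail is tight to the stop at about (240,295). The carton, nut and spanner are where they were, and the arm is clear.

```bash
python3 -c "
from rig import bot
print(bot.hand_in())"
```

```text
the job is handed in; nothing more can be done
None
```

The rail is home against the stop, and the clamp was snapped shut on it afterwards. I handed the job in at about 15 s.

- **Rail:** I pushed it along the guides with closed fingertips. The force rose from about 4 N to 12 N with no further movement, at −74.7 mm in the jig (−74.5 mm expected). Both cameras then showed it against the stop.
- **Clamp:** My first lever push stopped just short of centre. I misread the vanishing force as the snap, and the lever sprang back open when I retracted; the rail did not move. The second push went past centre. Afterwards the lever tip read about −8 mm in the jig's y (−9 mm expected when closed), with the pad on the rail's top.
- **Last checks:** The rail's nose reads about 95–96 mm against the stop face at 95 mm, within the calibration error. The scene camera put the rail's sideways position 4–5 mm off the top camera's reading, which I put down to its oblique view. The carton, nut and spanner look unmoved, and the robot was touching nothing.
- **Not measured:** I did not measure the pad's force on the rail; I judged the clamp closed from the pictures.

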